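# Cap the sample and hold the photometer shutter half open

### The arm

A 6-joint arm with a two-finger parallel gripper is mounted at the origin on a cart in front of the work surface, level with it; the furniture and walls round the work are solid. World frame = base frame: x ahead of the robot, y to its left, z up, the work surface at z = 0. Lengths are in m, angles in rad, forces in N, time in s.
With the tool pointing down it reaches from about 0.325 to 0.9 m from the base axis. Payload 3.5 kg.
Tool frame: the origin (TCP) lies midway between the tips of the shut fingers; the grasp point (between the pads) lies 19 mm behind it (ctrl.grasp_offset is the distance from the TCP to the grasp point, in m); z points along the fingers, y is the line along which they close (so a half turn about z gives the same grasp; the last joint's range is limited). The gripper opens to 85 mm and grips with 20 to 120 N. Pads are 22 mm wide; open, the fingers measure 114 mm over their backs; the gripper's body (76 mm by 85 mm) begins 54 mm behind the grasp point. The pads swing forward as they close: fully open they stand 13 mm farther back than shut.
Start: joints at [1.026, 0.276, -0.026, 1.268, 0, 1.467], TCP at [0.267, 0.565, 0.199] pointing down, gripper open.
Joint ranges: [-3.12, 3.12], [-0.85, 1.88], [-1.08, 1.24], [-1.95, 2.15], [-1.57, 1.53], [-3.14, 3.14]. Speed limits (rad/s): [2.57, 2.57, 3.14, 3.14, 3.14, 3.14].

### API

Orientations are given as a rotation vector (axis times angle).
In Python, from rig import ctrl, vision, job_done gives the robot as it stands. The module is installed in compiled form; this text tells all that it offers.
- The arm moves only by the tool carry_out, never from a script. Its argument "deltas" is a list that holds one entry, the list of rows, each a list of 7 numbers: the opening, from 0 (shut) to 1 (fully open), then the shift along the tool's x, y, z in mm, then the turn, a rotation vector about the tool's x, y, z in degrees. In form: [[[fingers, x, y, z, rx, ry, rz], ...]]. A call has 1 to 8 rows; each row shifts and turns the commanded pose from where the row before left it, along the tool's axes as they then stand; what a row does not reach is not made up. A row lasts 1/8 s, in which the tool goes at most 62.5 mm and 10.7 degrees, less where a joint would pass 70% of its speed; a pose out of reach is approached as far as the arm can. A call is refused whole if a number of a shift passes 62.5 or a number of a turn 10.7, either way. A call with a gripper value outside its range is refused whole. The fingers move at their own pace and stop on an object; "newtons" is the grip in N (left out, the last holds). Time passes only in rows, so rows that do not move let the fingers close. It gives the time, the measured TCP pose, the force, the opening and the grip force at its end, in the units of the state.
- ctrl.get_state(): the state, without advancing time (a new reading comes with each control period).
- vision.get_image(name): name is "side" or "top" or "wrist"; returns (picture, depth): 400x640x3 uint8, red, green, blue; 400x640 float32, m along the optical axis (not along the pixel's ray), 0 where there is no reading.
- vision.calibration(name): a dict with "camera_matrix" (3x3 intrinsics, pixels), "k1" (the pictures are not rectified: a ray, as slopes to the right and down, at radius r is drawn at 1 + k1 r^2 times it, then the intrinsics apply), "world_from_camera" (4x4, takes a point from camera to world coordinates); the wrist camera has in their place "mount" (4x4, takes a point from camera to tool coordinates, whose origin is the TCP and whose axes are the flange's). Camera axes: x right, y down, z forward; pixel columns grow to the right and rows downward; lengths in m; the calibration is good to about 2 mm. A picture is of the moment at which its call begins: read the wrist's pose just before it. calibration takes no time and is no camera call.
- job_done(): hands the job in; it is judged then, once.
The state is a dict: "t": time; "qpos": joint angles; "dq": joint speeds; "joint_efforts": joint torques, N m; "tcp_pos": TCP position; "ee_rot": TCP orientation; "ft_force": force on the tool from outside, world axes, zero at the start; "torque": the same for the moment, N m; "grip_width": finger opening in m; "grasp_force": force on a finger pad.
Only numpy, scipy, OpenCV 4.12 (cv2) and the standard library are available. Lean on these libraries where they do the work, as an engineer would, in place of code of your own. Each camera call takes 0.05 s, during which the arm holds its last target. There are 200 camera calls.

### The job

The wine sample is loaded in the photometer: stand the loose black light cap over the tube, all the way down round the collar so that its rim sits on the deck, and let go of it. Then, with the fingers on the upright tab, slide the sprung shutter to half of its travel and finish while holding it there against the spring, without letting go. Keep the shutter shut until the cap is on, never run it to fully open, and leave the bottles and the jar where they stand.

Things in the scene. Friction and masses are not known exactly. Their poses are not given: they have to be found in the camera images.
- photometer: White bench instrument, fixed, 134 mm along its x, 284 along its y, flat top (the deck) 70 mm above the bench. Origin: centre of its underside; x to its back (display at the front, -x), y to its left, z up; turned up to 0.35 rad. On the deck: sample well at y = +85 mm; shutter track along y at x = 0 (9 mm high rails at x = +-23 mm, 14 mm high spring housing at y = +41 mm).
- well_seat (a point): Centre of the sample well at deck height (photometer x = 0, y = +85 mm, z = 70 mm). Round it a collar, 35 mm in diameter, 12 mm high, bevelled top; in it, fixed upright, the loaded white-capped tube, 21 mm in diameter, top 42 mm above the deck. The light cap goes over both, with 3 mm clearance round the collar.
- light_cap: Loose black inverted cup: outer diameter 48 mm, inner 41, height 55, 51 deep inside, closed top with a thin grey disc, open below, about 60 g. Stands open side down on the bench right of the photometer, in any of three places among the small bottle and the wide jar. Origin: centre of its open rim, z up to the closed top. Grip it across its diameter from above.
- shutter (a joint): Travel of the shutter in m along the photometer's +y (towards the well): 0 = shut (the spring keeps it there), 0.035 = half, 0.070 = fully open. The spring pushes back with about 2 N at 0, 7 N at half, 12.5 N at full travel. Dark ticks on the deck in front of the track mark the tab at shut, half (longer tick) and open. The steel plate covers a dark slot; at half travel half of it is bare.
- shutter_tab: Upright steel tab at the right-hand (-y) end of the shutter plate: 30 mm wide along the photometer's x, 8 mm thick along its y (the sliding direction), top 45 mm above the deck. Origin: middle of the tab at deck height, at photometer x = 0, y = -110 mm when shut, -75 at half, -40 fully open. Its axes are the photometer's.
- tab_top (a point): Centre of the upper edge of the tab, 45 mm above the deck (115 mm above the bench). Pinch the tab across its 8 mm thickness from above, or push its right-hand face.
- small_bottle: Small clear bottle with a blue cap, 44 mm in diameter, 77 mm high; loose bystander right of the photometer. Origin: centre of its foot.
- wide_jar: Wide jar with a white lid, 73 mm in diameter, 77 mm high; loose bystander right of the photometer. Origin: centre of its foot. Further right stand a fixed wine bottle, 309 mm high (x = 0.66, y = -0.42 m), and a tube rack.
- tall_bottle: Clear bottle with a blue screw cap, 69 mm in diameter, 177 mm high; loose bystander behind the photometer to the left. Origin: centre of its foot. Left of it stands a tall fixed monitor (beyond about y = 0.30 m, x = 0.60 to 0.85 m): keep the arm clear of it.

How it is judged:
By the outcome, as a careful person would: the job done as asked, in the order asked, and still so for the second after the job is handed in, while the arm keeps its last pose, push and grip.
It also fails if it takes over 58 s, if anything falls off the work surface, if the arm or the gripper's body presses on something with over 40 N, if the wrist force passes 120 N, or if a joint passes its speed limit or range.

## Working session

There is one attempt and no reset: what is moved stays moved. The work goes in short steps, Python scripts to look and compute and a tool call to move; the robot and the scene stay as the last step left them, time stands still between calls to the robot, and variables do not carry over. Pictures are saved under pics/ and viewed, at most 10 in all, crops included, and the job is handed in when it is done.

Besides the shell and the picture viewer there is one more tool, called after ">>>" as name(argument=value, ...), one argument or row to a line, values as JSON. carry_out: Moves the arm, as the interface text tells. Its arguments: {"type":"object","properties":{"deltas":{"type":"array","items":{"type":"array","items":{"type":"array","items":{"type":"number"}}}},"newtons":{"type":"number"}},"required":["deltas"]}

```bash
mkdir -p pics; cat > h.py <<'E'
import numpy as np, cv2
from rig import ctrl, vision, job_done
from scipy.spatial.transform import Rotation as R
def cam(n):
    c=vision.calibration(n); K=np.array(c["camera_matrix"])
    if "world_from_camera" in c: T=np.array(c["world_from_camera"])
    else:
        s=ctrl.get_state(); W=np.eye(4); W[:3,:3]=R.from_rotvec(s["ee_rot"]).as_matrix(); W[:3,3]=s["tcp_pos"]
        T=W@np.array(c["mount"])
    return K,c["k1"],T
def slopes(K,k1,uv):
    uv=np.atleast_2d(np.asarray(uv,float))
    d=np.array([k1,0,0,0,0.])
    return cv2.undistortPoints(uv[:,None],K,d)[:,0]
def plane(C,uv,z):
    K,k1,T=C; s=slopes(K,k1,uv); d=np.c_[s,np.ones(len(s))]@T[:3,:3].T
    return T[:3,3]+d*((z-T[2,3])/d[:,2])[:,None]
def cloud(C,D):
    K,k1,T=C; v,u=np.mgrid[:D.shape[0],:D.shape[1]]
    s=slopes(K,k1,np.c_[u.ravel(),v.ravel()]); z=D.ravel()[:,None]
    return (np.c_[s*z,z]@T[:3,:3].T+T[:3,3]).reshape(D.shape+(3,))
def snap(n,f):
    C=cam(n); p,d=vision.get_image(n); cv2.imwrite(f"pics/{f}.png",p[...,::-1]); np.savez(f"/tmp/{f}.npz",p=p,d=d,K=C[0],k=C[1],T=C[2]); return C,p,d
def load(f):
    z=np.load(f"/tmp/{f}.npz"); return (z["K"],float(z["k"]),z["T"]),z["p"],z["d"]
E
python3 - <<'E'
from h import *
for n in("top","side"):
    C,p,d=snap(n,n+"0"); print(n,C[0].round(1).tolist(),C[1],C[2].round(3).tolist(),(d>0).mean())
s=ctrl.get_state(); print(s["t"],s["ee_rot"],ctrl.grasp_offset,s["grip_width"],np.array(vision.calibration("wrist")["mount"]).round(3).tolist())
E
```

```text
top [[497.4, 0.0, 321.6], [0.0, 497.4, 208.7], [0.0, 0.0, 1.0]] 0.009436197537335296 [[-0.014, -0.979, 0.206, 0.334], [-1.0, 0.015, 0.002, -0.06], [-0.005, -0.206, -0.979, 1.244], [0.0, 0.0, 0.0, 1.0]] 0.99591015625
side [[395.6, 0.0, 317.9], [0.0, 395.6, 202.7], [0.0, 0.0, 1.0]] -0.03968551026804754 [[0.866, -0.271, 0.419, 0.101], [-0.499, -0.432, 0.751, -0.871], [-0.023, -0.86, -0.51, 0.644], [0.0, 0.0, 0.0, 1.0]] 0.9958359375
0.1 [-6.88194485e-01 -3.06464286e+00  3.04770644e-03] 0.0187 0.08543630533816453 [[-0.001, -0.961, -0.276, 0.07], [1.0, -0.001, -0.0, 0.001], [0.0, -0.276, 0.961, -0.174], [0.0, 0.0, 0.0, 1.0]]
```

View pics/top0.png

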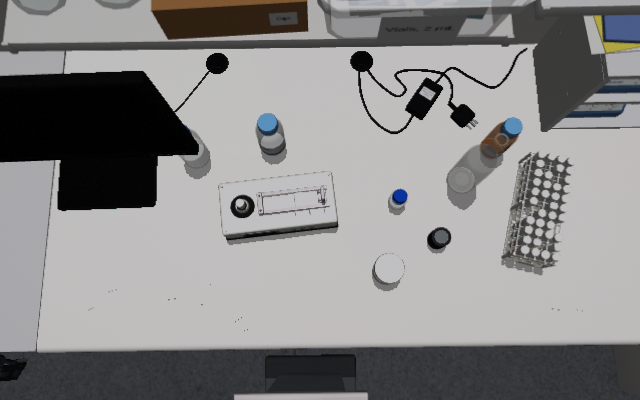

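View pics/side0.png

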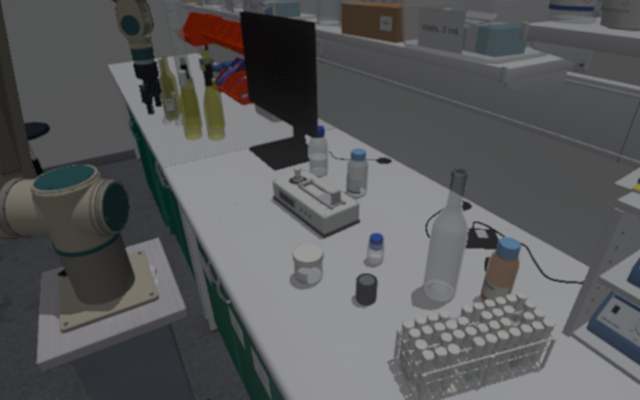

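The top view shows the photometer (centre about 279,205), the well and tube at (242,205), the tab at (323,196), the cap at (439,238), the small bottle at (399,198) and the jar at (389,268). The side view agrees, with the cap at (366,289).

```bash
python3 - <<'E'
from h import *
C,p,d=load("top0"); P=cloud(C,d); Z=P[...,2]
def blob(zlo,zhi,box):
    u0,u1,v0,v1=box; m=np.zeros(Z.shape,bool); m[v0:v1,u0:u1]=((Z>zlo)&(Z<zhi))[v0:v1,u0:u1]; return m
m=blob(.060,.078,(205,350,160,250)); q=P[m][:,:2]
r=cv2.minAreaRect((q*1000).astype(np.float32)); print("photometer",m.sum(),np.median(Z[m]),r)
for n,b,lo,hi in(("cap",(420,460,220,258),.045,.065),("small",(380,415,180,215),.065,.085),("jar",(365,410,245,290),.065,.085),("tube",(225,260,188,222),.098,.125),("tab",(310,335,180,208),.098,.125),("tall",(250,290,105,160),.165,.185)):
    m=blob(lo,hi,b); q=P[m]; (x,y),rad=cv2.minEnclosingCircle((q[:,:2]*1000).astype(np.float32)); print(n,m.sum(),q.mean(0).round(4),"circ",round(x,1),round(y,1),round(rad,1),np.median(q[:,2]))
# colour: cap grey disc
hsv=cv2.cvtColor(p,cv2.COLOR_RGB2HSV); g=hsv[...,2]; print(g[226:252,428:452:2])
# side view of cap
C2,p2,d2=load("side0"); P2=cloud(C2,d2); s=P2[265:310,345:390]; mm=(s[...,2]>.045)&(s[...,2]<.065); q=s[mm]; print("cap side",mm.sum(),q.mean(0).round(4))
E
```

```text
photometer 5406 0.06939750193764627 ((599.4717407226562, 49.81781005859375), (131.07078552246094, 280.2727966308594), 6.002209186553955)
cap 319 [ 0.5114 -0.3435  0.054 ] circ 512.0 -344.2 23.9 0.054259452913464346
small 160 [ 0.6091 -0.2466  0.0754] circ 610.3 -247.3 17.5 0.07573737578738293
jar 727 [ 0.436  -0.2135  0.0755] circ 436.7 -214.1 36.0 0.07552710169304411
tube 72 [0.5892 0.1331 0.1096] circ 590.7 133.6 10.6 0.1101329296125072
tab 49 [ 0.6089 -0.0597  0.1124] circ 609.8 -58.4 14.9 0.11315761488931186
tall 0 [nan nan nan] circ 0.0 0.0 0.0 nan
[[192 191 191 191 190 192 191 191 192 192 191 192]
 [191 191 192 191 191 126  84  83 146 191 191 192]
 [191 191 192 191  88  51  31  28  61 115 191 192]
 [191 192 191 132  35  30  28  43  28  45 183 191]
 [190 191 127  55  31  56  94  95  48  29 116 191]
 [191 191  48  32  58  97 104 103  94  39  47 183]
 [191 127  17  32  92 105 102 104 102  57  27 177]
 [192  48  28  32 105 104 104 103 102  95  33 110]
 [127  10  32  43 105 103 104 104 102 101  49  64]
 [ 68   3  31  45 105 104 102 103 102 102  43  35]
 [ 33   6  30  93 104 103 103 
[... 284 characters left out ...]
5   4  29  33  78 106 104 123  38  29 172]
 [ 31   4   4  16  31  39  60  59  59  28  48 189]
 [ 58   4   3   4  23  31  33  31  29  28 165 191]
 [108  14   5   2   8  24  32  32  30 162 189 191]
 [117  39   5   4   4   8  12  13  46 182 191 191]
 [126 105  13   4   7   4   4  43 106 182 191 191]
 [128 116  79  23   5   3  44 104 116 189 191 191]
 [182 116 111 104  78 100 106 116 116 190 191 192]
 [191 125 117 117 111 115 116 117 172 192 191 191]
 [191 181 116 116 116 116 116 116 189 191 191 191]]
cap side 314 [ 0.5078 -0.3488  0.0535]<stdin>:8: RuntimeWarning: Mean of empty slice.
  ret = um.true_divide(
  return _methods._mean(a, axis=axis, dtype=dtype,
  ret = ret.dtype.type(ret / rcount)
```

>>> carry_out(
  deltas=[
    [[1, 0, 0, 0, 0, 0, 9.8], [1, 0, 0, 0, 0, 0, 9.8], [1, 0, 0, 0, 0, 0, 9.8], [1, 0, 0, 0, 0, 0, 9.8], [1, 0, 0, 0, 0, 0, 9.8], [1, 0, 0, 0, 0, 0, 9.8], [1, -46, 28, -6, 0, 0, 0], [1, -46, 28, -6, 0, 0, 0]],
  ],
  newtons=40,
)

```text
t: 1.1
tcp_pos: [0.3324, 0.4782, 0.2105]
ee_rot: [2.102, 2.334, -0.002]
ft_force: [0.8, 0.5, -0.1]
grip_width: 0.0852
grasp_force: 0.0
```

>>> carry_out(
  deltas=[
    [[1, -46, 28, -6, 0, 0, 0], [1, -46, 28, -6, 0, 0, 0], [1, -46, 28, -6, 0, 0, 0], [1, -46, 28, -6, 0, 0, 0], [1, -46, 28, -6, 0, 0, 0], [1, -46, 27, -6, 0, 0, 0], [1, -46, 27, -6, 0, 0, 0], [1, -46, 27, -6, 0, 0, 0]],
  ],
)

```text
t: 2.1
tcp_pos: [0.5905, 0.1343, 0.2589]
ee_rot: [-2.104, -2.332, 0.001]
ft_force: [0.1, 0.3, -0.0]
grip_width: 0.0855
grasp_force: 0.0
```

```bash
cat >> h.py <<'E'
def go(x,y,z,heading):
    """needed shift in mm in tool axes and turn in deg; heading = wanted world heading of tool y"""
    s=ctrl.get_state(); M=R.from_rotvec(s["ee_rot"]).as_matrix(); t=np.radians(heading)
    G=np.array([[-np.sin(t),np.cos(t),0],[np.cos(t),np.sin(t),0],[0,0,-1]]).T
    print("at",np.round(s["tcp_pos"],4),"t",round(s["t"],2),"F",np.round(s["ft_force"],1),"w",round(s["grip_width"],4),round(s["grasp_force"],1))
    print("turn",R.from_matrix(M.T@G).as_rotvec(degrees=True).round(2),"shift",((np.array([x,y,z])-s["tcp_pos"])@M*1000).round(1),"heading",round(np.degrees(np.arctan2(M[1,1],M[0,1])),2))
E
python3 - <<'E'
from h import *
go(.5115,-.344,.15,6)
snap("wrist","w1")
E
```

```text
at [0.5905 0.1343 0.2589] t 2.1 F [ 0.1  0.3 -0. ] w 0.0855 0.0
turn [-0.05 -0.01 -0.12] shift [-467.7 -127.5  108.9] heading 5.88
```

View pics/w1.png

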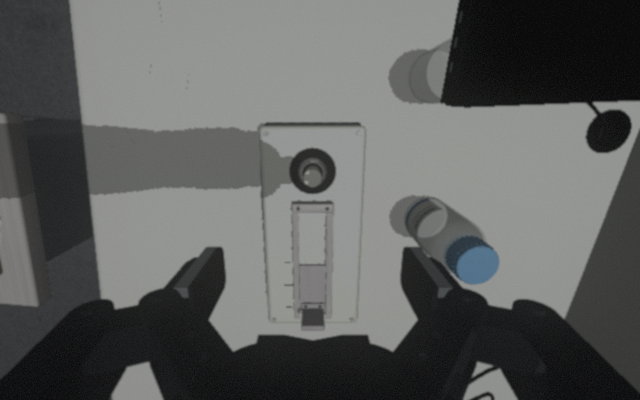

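The wrist view shows the deck, with the dark collar at (312,170), the tab at (313,317) by its shut tick, and ticks at rows 262, 285 and 307. Next I refine the well and yaw from this view.

```bash
python3 - <<'E'
from h import *
C,p,d=load("w1"); P=cloud(C,d); Z=P[...,2]
m=(Z>.060)&(Z<.080); m[:,:250]=0; m[:,380:]=0; m[:115]=0; m[335:]=0
q=P[m][:,:2]; r=cv2.minAreaRect((q*1000).astype(np.float32)); print(m.sum(),np.median(Z[m]),r)
g=cv2.cvtColor(p,cv2.COLOR_RGB2GRAY); k=np.zeros(g.shape,np.uint8); k[140:200,285:345]=(g<75)[140:200,285:345]
cs,_=cv2.findContours(k,cv2.RETR_EXTERNAL,cv2.CHAIN_APPROX_NONE); c=max(cs,key=cv2.contourArea); e=cv2.fitEllipse(c); print(e)
pts=c[:,0].astype(float)
for z in(.07,.082):
    w=plane(C,pts,z); (x,y),(a,b),_=cv2.fitEllipse((w[:,:2]*1000).astype(np.float32)); print("collar",z,x,y,a,b)
for n,b,lo,hi in(("tube",(285,345,140,200),.100,.125),("tab",(295,330,290,335),.100,.125)):
    u0,u1,v0,v1=b; s=P[v0:v1,u0:u1]; s=s[(s[...,2]>lo)&(s[...,2]<hi)]; x,rad=cv2.minEnclosingCircle((s[:,:2]*1000).astype(np.float32)); print(n,len(s),x,rad,np.median(s[:,2]))
    print(cv2.minAreaRect((s[:,:2]*1000).astype(np.float32)))
t=np.radians(6); c=np.array([.5995,.0498]); y=np.array([-np.sin(t),np.cos(t)]); print(c+.085*y,c-.11*y,c-.075*y)
E
```

```text
18043 0.06964184321696565 ((598.0821533203125, 52.309776306152344), (130.18832397460938, 278.5304260253906), 5.9383225440979)
((311.859130859375, 170.6123046875), (43.41168975830078, 44.91654968261719), 96.87751007080078)
collar 0.07 589.2200927734375 135.94093322753906 54.42564010620117 55.61172866821289
collar 0.082 589.0255126953125 138.20469665527344 52.626766204833984 53.77366256713867
tube 293 (589.287109375, 136.46034240722656) 10.288325309753418 0.11125269972921059
((589.2957153320312, 136.6299285888672), (20.16451644897461, 19.799659729003906), 5.832993507385254)
tab 281 (609.0457153320312, -56.662109375) 14.623235702514648 0.11167732419835896
((609.0091552734375, -57.006282806396484), (28.974336624145508, 8.589729309082031), 4.924008846282959)
[0.59061508 0.13433436] [ 0.61099813 -0.05959741] [ 0.60733963 -0.02478914]
```

>>> carry_out(
  deltas=[
    [[1, -52, -14, 3, 0, 0, 0], [1, -52, -14, 3, 0, 0, 0], [1, -52, -14, 3, 0, 0, 0], [1, -52, -14, 3, 0, 0, 0], [1, -52, -14, 3, 0, 0, 0], [1, -52, -14, 3, 0, 0, 0], [1, -52, -14, 3, 0, 0, 0], [1, -52, -14, 3, 0, 0, 0]],
  ],
)

```text
t: 3.15
tcp_pos: [0.5205, -0.2907, 0.2346]
ee_rot: [-2.104, -2.332, -0.0]
ft_force: [1.3, 0.6, 0.2]
grip_width: 0.0855
grasp_force: 0.0
```

>>> carry_out(
  deltas=[
    [[1, -26, -8, 5, 0, 0, 0], [1, -26, -8, 5, 0, 0, 0], [1, 0, 0, 0, 0, 0, 0]],
  ],
)

```text
t: 3.52
tcp_pos: [0.5096, -0.3438, 0.2238]
ee_rot: [-2.106, -2.328, 0.0]
ft_force: [-0.7, 0.1, -0.5]
grip_width: 0.0854
grasp_force: 0.0
```

```bash
python3 - <<'E'
from h import *
go(.5115,-.344,.02,6)
C,p,d=snap("wrist","w2"); P=cloud(C,d)
m=(P[...,2]>.047)&(P[...,2]<.063)
n,l,st,ce=cv2.connectedComponentsWithStats(m.astype(np.uint8))
for i in range(1,n):
    if st[i,4]>300:
        q=P[l==i]; print(st[i],q.mean(0).round(4),cv2.minEnclosingCircle((q[:,:2]*1000).astype(np.float32)))
E
```

```text
at [ 0.5096 -0.3438  0.2238] t 3.52 F [-0.7  0.1 -0.5] w 0.0854 0.0
turn [-0.09 -0.09 -0.27] shift [ -0.7   2.1 203.8] heading 5.73
[391  77  33  41 419] [ 0.5974 -0.2484  0.0564] ((608.8094482421875, -246.00172424316406), 21.611021041870117)
[ 294  155   41   40 1267] [ 0.5107 -0.3422  0.0546] ((510.7204284667969, -342.834228515625), 23.892837524414062)
[399 213  52  40 333] [ 0.6422 -0.3929  0.0551] ((657.6748657226562, -407.2597351074219), 35.84711456298828)
[ 263  287  143   58 1271] [ 0.5588 -0.5354  0.0532] ((560.5572509765625, -532.0957641601562), 103.37071228027344)
[480 384  35  16 324] [ 0.809  -0.6369  0.0551] ((813.4489135742188, -641.4149169921875), 22.502134323120117)
```

View pics/w2.png

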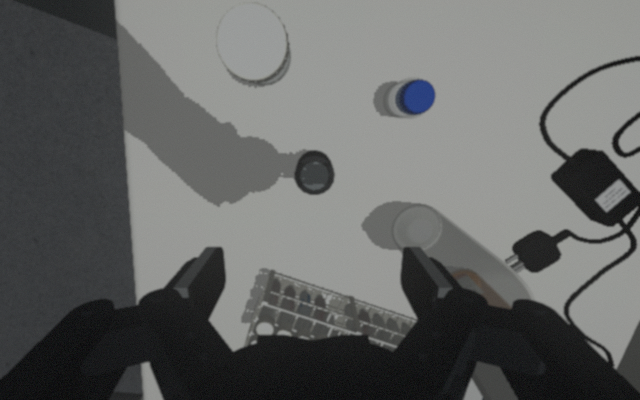

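The cap is at (314,172) with clear space for the fingers: jar (252,42), small bottle (417,97), wine bottle foot (418,228). I go down and grip.

>>> carry_out(
  deltas=[
    [[1, 0, 1.6, 25, 0, 0, 0.3], [1, 0, 0, 30, 0, 0, 0], [1, 0, 0, 30, 0, 0, 0], [1, 0, 0, 30, 0, 0, 0], [1, 0, 0, 30, 0, 0, 0], [1, 0, 0, 25, 0, 0, 0], [1, 0, 0, 20, 0, 0, 0], [1, 0, 0, 12, 0, 0, 0]],
  ],
)

```text
t: 4.58
tcp_pos: [0.512, -0.3409, 0.0222]
ee_rot: [-2.108, -2.327, -0.0]
ft_force: [-0.2, -0.4, -0.4]
grip_width: 0.0856
grasp_force: 0.0
```

>>> carry_out(
  deltas=[
    [[0.2, 0, 0, 0, 0, 0, 0], [0.2, 0, 0, 0, 0, 0, 0], [0.2, 0, 0, 0, 0, 0, 0], [0.2, 0, 0, 0, 0, 0, 0], [0.2, 0, 0, 0, 0, 0, 0], [0.2, 0, 0, 0, 0, 0, 0], [0.2, 0, 0, 0, 0, 0, 0], [0.2, 0, 0, 0, 0, 0, 0]],
  ],
  newtons=30,
)

```text
t: 5.58
tcp_pos: [0.5122, -0.3427, 0.0232]
ee_rot: [-2.111, -2.327, 0.0]
ft_force: [-0.3, 0.2, 0.4]
grip_width: 0.0172
grasp_force: 0.1
```

The fingers closed on nothing, so I look.

```bash
python3 - <<'E'
from h import *
go(.5115,-.344,.02,6)
a=snap("top","t3")[1]; b=snap("side","s3")[1]
A=cv2.resize(a[170:300,360:520],None,fx=3,fy=3); B=cv2.resize(b[200:330,300:460],None,fx=3,fy=3)
cv2.imwrite("pics/c3.png",np.vstack([A,B])[:600+180:1,:,::-1][:780] if 0 else cv2.resize(np.hstack([A,B]),(800,325))[...,::-1])
E
```

```text
at [ 0.5122 -0.3427  0.0232] t 5.58 F [-0.3  0.2  0.4] w 0.0172 0.1
turn [-0.01  0.   -0.42] shift [-1.2 -0.8  3.2] heading 5.58
```

View pics/c3.png

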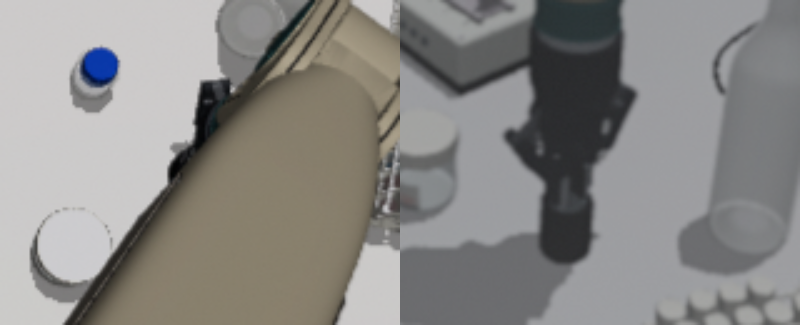

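```bash
python3 - <<'E'
from h import *
C,p,d=load("s3"); P=cloud(C,d)
s=P[265:310,345:400]; g=p[265:310,345:400].max(2)
m=(s[...,2]>.040)&(s[...,2]<.062)&(g<140); q=s[m]; print(len(q),q.mean(0).round(4),q.min(0).round(3),q.max(0).round(3))
K,k1,T=C
for X in((.5122,-.3427,.0232),(.5122,-.3427,.042),(.5115,-.344,.055)):
    print(cv2.projectPoints(np.array([X]),cv2.Rodrigues(T[:3,:3].T)[0],-T[:3,:3].T@T[:3,3],K,np.array([k1,0,0,0]))[0].ravel())
S=load("side0"); q0=cloud(S[0],S[2])[265:310,345:400]; 
for nm,a,b in(("before",q0,S[1][265:310,345:400]),("now",s,p[265:310,345:400])):
    m=(a[...,2]>.004)&(b.max(2)<75); v,u=np.nonzero(m); print(nm,u.min()+345,u.max()+345,v.min()+265,v.max()+265,np.median(a[m],0).round(4))
E
```

```text
254 [ 0.505  -0.3559  0.0522] [ 0.485 -0.37   0.04 ] [ 0.533 -0.325  0.062]
[365.45768642 289.35592404]
[365.79890162 283.04142881]
[366.12730461 279.04220777]
before 356 376 274 304 [ 0.4984 -0.3626  0.0368]
now 350 376 265 304 [ 0.498  -0.3566  0.0542]
```

```bash
python3 - <<'E'
from h import *
C,p,d=load("s3"); P=cloud(C,d)
for v in range(230,306,4): print(v,[tuple((P[v,u]*1000).astype(int))+(int(p[v,u].max()),) for u in range(356,380,5)])
s=ctrl.get_state(); print(s)
E
cd pics; python3 -c "
import cv2;a=cv2.imread('s3.png');cv2.imwrite('c4.png',cv2.convertScaleAbs(cv2.resize(a[210:320,310:430],None,fx=5,fy=5,interpolation=2),alpha=2.2,beta=10))"
```

```text
230 [(np.int64(474), np.int64(-351), np.int64(203), 45), (np.int64(478), np.int64(-362), np.int64(208), 46), (np.int64(484), np.int64(-370), np.int64(211), 46), (np.int64(492), np.int64(-375), np.int64(211), 46), (np.int64(500), np.int64(-380), np.int64(211), 45)]
234 [(np.int64(475), np.int64(-350), np.int64(193), 45), (np.int64(479), np.int64(-361), np.int64(198), 44), (np.int64(485), np.int64(-369), np.int64(201), 45), (np.int64(493), np.int64(-374), np.int64(200), 46), (np.int64(502), np.int64(-378), np.int64(200), 46)]
238 [(np.int64(474), np.int64(-352), np.int64(185), 45), (np.int64(479), np.int64(-361), np.int64(189), 46), (np.int64(484), np.int64(-371), np.int64(193), 45), (np.int64(492), np.int64(-376), np.int64(193), 47), (np.int64(502), np.int64(-379), np.int64(191), 46)]
242 [(np.int64(475), np.int64(-351), np.int64(174), 47), (np.int64(482), np.int64(-358), np.int64(176), 47), (np.int64(496), np.int64(-356), np.int64(169), 45), (np.int64(510), np.int64(-354), np.int64(162), 47), (np.int64(521), np.int64(-356), np.int64(159), 46)]
246 [(np.int64(472), np.int64(-355), np.
[... 3883 characters left out ...]
, 157)]
{'t': 5.675, 'qpos': array([-6.94512356e-01,  4.01650177e-01, -2.49513392e-01,  9.19727889e-01,
       -8.68257733e-05,  7.78794296e-01]), 'dq': array([-0.00103818,  0.00020778,  0.00055845,  0.00015095,  0.00019419,
        0.00164391]), 'joint_efforts': array([ 6.63982797e-02, -4.62571156e+01,  2.48924392e+01, -3.22324759e-02,
        3.36286845e-02, -3.62718702e-04]), 'tcp_pos': array([ 0.51216082, -0.34269681,  0.02319019]), 'ee_rot': array([-2.11050052e+00, -2.32697609e+00,  1.42555667e-04]), 'ft_force': array([-1.03893005, -0.48131467, -0.12363608]), 'torque': array([-0.0373989 ,  0.04118981,  0.05231166]), 'grasp_force': 0.15161070332396775, 'grip_width': 0.017178170177971783}
```

View pics/c4.png

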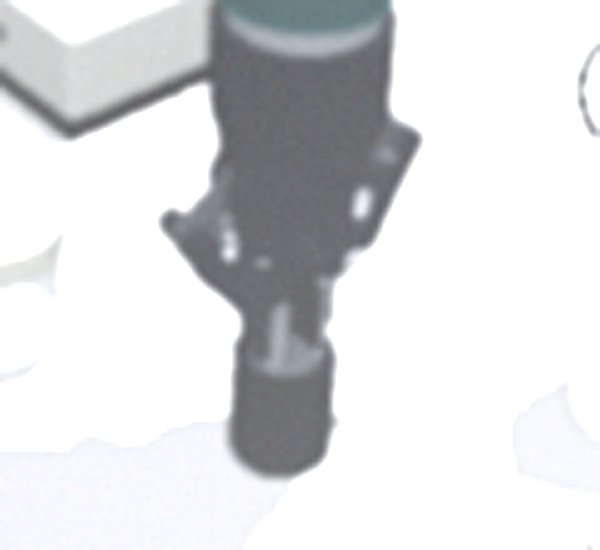

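```bash
python3 - <<'E'
from h import *
C,p,d=snap("wrist","w5")
P=cloud(C,d)
for v in range(150,300,10): print(v,[tuple(int(a) for a in (P[v,u]*1000))+(int(p[v,u].max()),) for u in range(270,371,20)])
E
python3 -c "
import cv2;a=cv2.imread('pics/w5.png');cv2.imwrite('pics/w5b.png',cv2.convertScaleAbs(a,alpha=1.7,beta=10))"
```

```text
150 [(479, -298, -1, 165), (492, -297, 0, 165), (505, -295, 0, 163), (518, -294, 0, 165), (532, -293, 0, 166), (545, -292, 0, 168)]
160 [(479, -305, -1, 165), (493, -303, -1, 165), (506, -302, -1, 165), (519, -301, -1, 165), (533, -299, 0, 166), (546, -298, -1, 165)]
170 [(480, -311, 0, 111), (493, -310, 0, 164), (507, -309, 0, 164), (520, -307, 0, 164), (533, -306, 0, 167), (547, -305, 0, 164)]
180 [(480, -318, -1, 112), (494, -317, 0, 111), (507, -316, -1, 164), (521, -314, 0, 166), (535, -313, -1, 166), (548, -312, 0, 165)]
190 [(480, -325, -1, 111), (494, -324, 0, 111), (508, -319, 13, 38), (522, -321, 0, 153), (535, -320, 0, 166), (549, -319, 0, 165)]
200 [(481, -332, 0, 109), (496, -324, 23, 35), (508, -319, 36, 34), (520, -321, 24, 38), (536, -327, 0, 111), (550, -326, 0, 165)]
210 [(481, -340, -1, 108), (497, -323, 45, 33), (508, -319, 53, 40), (519, -320, 47, 33), (537, -334, 0, 111), (551, -333, -1, 164)]
220 [(482, -347, -1, 110), (498, -325, 55, 30), (509, -324, 54, 34), (519, -323, 54, 45), (538, -341, 0, 111), (552, -340, 0, 164)]
230 [(482, -355, 0, 90), (499, -330, 55
[... 182 characters left out ...]
30, -333, 54, 39), (555, -356, 0, 164)]
250 [(491, -337, 67, 27), (500, -332, 74, 45), (510, -341, 55, 61), (519, -335, 64, 32), (529, -333, 67, 36), (556, -363, 0, 165)]
260 [(492, -336, 77, 29), (501, -332, 85, 32), (511, -347, 54, 62), (520, -340, 65, 32), (527, -333, 77, 40), (557, -371, 0, 164)]
270 [(494, -329, 98, 30), (502, -332, 92, 35), (511, -353, 54, 60), (520, -345, 66, 35), (525, -328, 95, 37), (558, -379, 0, 162)]
280 [(495, -332, 101, 34), (502, -336, 92, 36), (512, -358, 54, 61), (521, -349, 69, 28), (524, -328, 102, 36), (531, -328, 102, 37)]
290 [(496, -331, 108, 24), (502, -341, 91, 33), (512, -365, 54, 49), (530, -399, 0, 146), (523, -328, 109, 34), (530, -328, 108, 33)]
```

View pics/w5b.png

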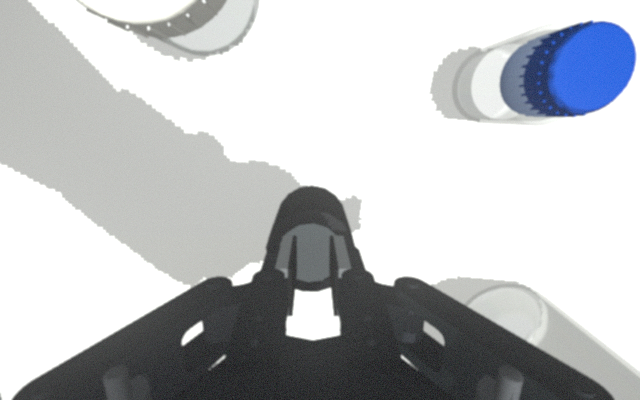

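```bash
python3 - <<'E'
from h import *
for f in("w1","w2","w5"):
    C,p,d=load(f); K,k1,_=C
    Pt=cloud((K,k1,np.array(vision.calibration("wrist")["mount"])),d)*1000
    m=(Pt[...,2]<45)&(p.max(2)<110)&(abs(Pt[...,0])<25)&(abs(Pt[...,1])<60)
    z=Pt[m]; z=z[z[:,2]<-5]
    for side in(-1,1):
        q=z[z[:,1]*side>0]; q=q[np.argsort(-q[:,2])[:200]]; print(f,side,q[::25].round().astype(int).tolist())
E
```

```text
w1 -1 [[0, -43, -44], [-4, -43, -46], [-4, -43, -47], [2, -43, -48], [-6, -43, -49], [0, -43, -49], [2, -43, -50], [-10, -43, -50]]
w1 1 [[5, 43, -43], [-2, 43, -46], [10, 43, -47], [11, 43, -48], [-8, 43, -49], [-3, 43, -49], [0, 43, -50], [-6, 43, -50]]
w2 -1 [[6, -43, -44], [-3, -43, -46], [9, -43, -47], [2, -43, -48], [-1, -43, -48], [-3, -43, -49], [11, -48, -50], [-11, -43, -50]]
w2 1 [[6, 43, -44], [-3, 43, -46], [-3, 43, -47], [2, 43, -48], [-1, 43, -49], [9, 43, -49], [-10, 43, -50], [-3, 42, -50]]
w5 -1 [[19, -15, -5], [24, -2, -6], [23, -9, -8], [22, -10, -10], [20, -14, -11], [22, -11, -13], [14, -20, -14], [15, -19, -15]]
w5 1 [[20, 11, -5], [12, 19, -7], [19, 12, -9], [21, 9, -10], [10, 20, -12], [17, 15, -14], [15, 17, -15], [22, 6, -17]]
```

The pictures put the open fingertips 44 mm behind the reported TCP, not 13 mm. The real tips are therefore about 31 mm short of it, and they closed just above the cap's disc. Nothing was touched. I open, go 35 mm lower and grip again.

>>> carry_out(
  deltas=[
    [[1, 0, 0, -5, 0, 0, 0], [1, 0, 0, 0, 0, 0, 0], [1, 0, 0, 0, 0, 0, 0], [1, 0, 0, 0, 0, 0, 0], [1, 0, 0, 0, 0, 0, 0], [1, 0, 0, 0, 0, 0, 0], [1, 0, -1, 0, 0, 0, 0], [1, 0, 0, 0, 0, 0, 0]],
  ],
)

```text
t: 6.72
tcp_pos: [0.5111, -0.3428, 0.0282]
ee_rot: [-2.111, -2.327, 0.0]
ft_force: [0.5, 0.2, 0.3]
grip_width: 0.0851
grasp_force: 0.0
```

>>> carry_out(
  deltas=[
    [[1, 0, 0, 10, 0, 0, -0.4], [1, 0, 0, 10, 0, 0, 0], [1, 0, 0, 10, 0, 0, 0], [1, 0, 0, 10, 0, 0, 0], [1, 0, 0, 0, 0, 0, 0]],
  ],
)

```text
t: 7.35
tcp_pos: [0.5102, -0.3419, -0.0132]
ee_rot: [-2.101, -2.332, 0.0]
ft_force: [0.7, 0.1, -0.3]
grip_width: 0.0858
grasp_force: 0.0
```

>>> carry_out(
  deltas=[
    [[0.2, 0, 0, 0, 0, 0, 0], [0.2, 0, 0, 0, 0, 0, 0], [0.2, 0, 0, 0, 0, 0, 0], [0.2, 0, 0, 0, 0, 0, 0], [0.2, 0, 0, 0, 0, 0, 0], [0.2, 0, 0, 0, 0, 0, 0], [0.2, 0, 0, 0, 0, 0, 0], [0.2, 0, 0, 0, 0, 0, 0]],
  ],
  newtons=30,
)

```text
t: 8.35
tcp_pos: [0.5118, -0.3433, -0.011]
ee_rot: [2.101, 2.333, 0.0]
ft_force: [-0.0, 0.2, 5.4]
grip_width: 0.0479
grasp_force: 31.4
```

Gripped at 47.9 mm with 31 N. I lift and carry.

>>> carry_out(
  deltas=[
    [[0.2, 0, 0, -10, 0, 0, 0], [0.2, 0, 0, -25, 0, 0, 0], [0.2, 0, 0, -35, 0, 0, 0], [0.2, 0, 0, -40, 0, 0, 0], [0.2, 0, 0, -30, 0, 0, 0], [0.2, 0, 0, -15, 0, 0, 0], [0.2, 15, 4, 0, 0, 0, 0], [0.2, 30, 8, 0, 0, 0, 0]],
  ],
)

```text
t: 9.35
tcp_pos: [0.5175, -0.2955, 0.1414]
ee_rot: [-2.102, -2.331, 0.0]
ft_force: [-0.7, 0.5, -0.4]
grip_width: 0.0479
grasp_force: 31.1
```

>>> carry_out(
  deltas=[
    [[0.2, 40, 11, 0, 0, 0, 0], [0.2, 45, 12.5, 0, 0, 0, 0], [0.2, 45, 12.5, 0, 0, 0, 0], [0.2, 45, 12.5, 0, 0, 0, 0], [0.2, 45, 12.5, 0, 0, 0, 0], [0.2, 45, 12.5, 0, 0, 0, 0], [0.2, 45, 12.5, 0, 0, 0, 0], [0.2, 40, 11, 0, 0, 0, 0]],
  ],
)

```text
t: 10.35
tcp_pos: [0.5761, 0.0641, 0.1408]
ee_rot: [-2.099, -2.333, 0.004]
ft_force: [1.6, -0.7, -0.2]
grip_width: 0.0476
grasp_force: 31.1
```

>>> carry_out(
  deltas=[
    [[0.2, 30, 8, 0, 0, 0, 0], [0.2, 20, 5, 0, 0, 0, 0], [0.2, 0, 0, 0, 0, 0, 0], [0.2, 0, 0, 0, 0, 0, 0]],
  ],
)

```text
t: 10.85
tcp_pos: [0.5854, 0.112, 0.1425]
ee_rot: [-2.102, -2.333, 0.002]
ft_force: [0.6, -0.1, -0.3]
grip_width: 0.0478
grasp_force: 31.1
```

```bash
python3 - <<'E'
from h import *
go(.5904,.1354,.14,6)
C,p,d=snap("side","s6"); C1,p1,d1=snap("wrist","w6")
A=cv2.resize(p[120:270,230:400],(680,600),interpolation=2)[:, :]; 
cv2.imwrite("pics/c6.png",cv2.hconcat([cv2.resize(p[120:270,230:400],(400,353)),cv2.resize(p1,(400,250))[:250].copy() if 0 else cv2.resize(cv2.convertScaleAbs(p1[100:400,170:510],alpha=1.5),(400,353))])[...,::-1])
E
```

```text
at [0.5854 0.112  0.1425] t 10.85 F [ 0.6 -0.1 -0.3] w 0.0478 31.1
turn [-0.09  0.03 -0.04] shift [22.8  7.4  2.5] heading 5.96
```

View pics/c6.png

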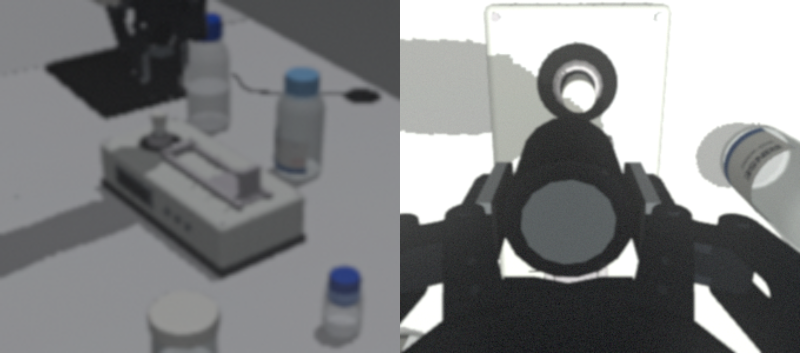

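The wrist crop shows the cap upright in the fingers, with the collar and white tube straight ahead of it. I measure the offset between them in this same view.

```bash
python3 - <<'E'
from h import *
C,p,d=load("w6"); P=cloud(C,d)*1000; g=p.max(2)
b=np.s_[100:340,250:420]
s=P[b]; gg=g[b]
z=s[...,2]; print("hist",np.histogram(z[z>60],bins=np.arange(60,260,10)))
top=np.percentile(z[(abs(s[...,0]-585)<15)&(abs(s[...,1]-112)<15)],50); print("top z",top)
m=abs(z-top)<5; q=s[m]; cc=cv2.minEnclosingCircle(q[:,:2].astype(np.float32)); print("captop",m.sum(),q.mean(0),cc)
m=(g>50)&(abs(P[...,2]-top)<5); q=P[m]; print("disc",m.sum(),q.mean(0))
m=(z>104)&(z<118)&(s[...,1]>115)&(gg>80); q=s[m]; print("tube",m.sum(),np.median(q[:,2]),cv2.minEnclosingCircle(q[:,:2].astype(np.float32)))
# collar: top ring z ~ 82
m=(z>76)&(z<90)&(s[...,1]>105); q=s[m]; print("collar",m.sum(),cv2.minEnclosingCircle(q[:,:2].astype(np.float32)),q[:,:2].min(0),q[:,:2].max(0))
# ring outline (dark on deck)
k=np.zeros(g.shape,np.uint8); k[125:200,280:350]=((g<75)[125:200,280:350]); v,u=np.nonzero(k); 
for r in range(130,200,6): 
    x=u[v==r]; print(r,x.min() if len(x) else None,x.max() if len(x) else None)
E
```

```text
hist (array([12538,  4755,   496,    10,    81,   616,     0,     0,     0,
         179,   386,   492,   909,  1190, 10096,   856,   639,   331,
        1318]), array([ 60,  70,  80,  90, 100, 110, 120, 130, 140, 150, 160, 170, 180,
       190, 200, 210, 220, 230, 240, 250]))
top z 208.78389268886463
captop 9947 [585.93848886 114.24651897 208.44949662] ((590.4119262695312, 115.7116928100586), 32.49266815185547)
disc 4985 [585.54217732 112.39298146 208.81244051]
tube 672 111.39204390685053 ((589.37646484375, 136.17831420898438), 10.389864921569824)
collar 714 ((589.3077392578125, 136.09207153320312), 17.454374313354492) [572.38801721 119.96672832] [606.47708368 153.17657389]
130 None None
136 None None
142 303 337
148 296 345
154 292 349
160 289 349
166 287 349
172 287 349
178 288 349
184 290 349
190 293 346
196 299 340
```

>>> carry_out(
  deltas=[
    [[0.2, 12, 3.5, 0, 0, 0, 0], [0.2, 11.2, 3.2, 0, 0, 0, 0], [0.2, 0, 0, 10, 0, 0, 0], [0.2, 0, 0, 15, 0, 0, 0], [0.2, 0, 0, 8, 0, 0, 0], [0.2, 0, 0, 0, 0, 0, 0], [0.2, 0, 0, 0, 0, 0, 0]],
  ],
)

```text
t: 11.82
tcp_pos: [0.5905, 0.1362, 0.1103]
ee_rot: [2.103, 2.334, 0.0]
ft_force: [-0.3, 0.1, -1.1]
grip_width: 0.0477
grasp_force: 31.1
```

>>> carry_out(
  deltas=[
    [[0.2, 0, 0, 6, 0, 0, 0], [0.2, 0, 0, 8, 0, 0, 0], [0.2, 0, 0, 8, 0, 0, 0], [0.2, 0, 0, 6, 0, 0, 0], [0.2, 0, 0, 2, 0, 0, 0], [0.2, 0, 0, 0, 0, 0, 0]],
  ],
)

```text
t: 12.58
tcp_pos: [0.5903, 0.1363, 0.08]
ee_rot: [-2.102, -2.334, 0.0]
ft_force: [1.2, -0.3, -1.4]
grip_width: 0.0477
grasp_force: 31.1
```

```bash
python3 - <<'E'
from h import *
go(.5894,.1357,.0587,6)
C,p,d=snap("wrist","w7"); P=cloud(C,d)*1000; g=p.max(2); s=ctrl.get_state(); t=np.array(s["tcp_pos"])*1000
m=(g>50)&(abs(P[...,2]-t[2]-66)<6)&(np.hypot(P[...,0]-t[0],P[...,1]-t[1])<20); print("disc",m.sum(),P[m].mean(0))
E
```

```text
at [0.5903 0.1363 0.08  ] t 12.57 F [ 1.2 -0.3 -1.4] w 0.0477 31.1
turn [-0.02  0.   -0.01] shift [-0.5 -1.  21.3] heading 5.99
disc 4425 [590.19330202 136.99190916 146.08338557]
```

>>> carry_out(
  deltas=[
    [[0.2, -0.4, -0.8, 4, 0, 0, 0], [0.2, 0, 0, 4, 0, 0, 0], [0.2, 0, 0, 4, 0, 0, 0], [0.2, 0, 0, 0, 0, 0, 0]],
  ],
)

```text
t: 13.12
tcp_pos: [0.5891, 0.1358, 0.0676]
ee_rot: [-2.102, -2.334, 0.001]
ft_force: [-0.6, 0.6, -1.2]
grip_width: 0.0476
grasp_force: 31.1
```

>>> carry_out(
  deltas=[
    [[0.2, 0, 0, 3, 0, 0, 0], [0.2, 0, 0, 3, 0, 0, 0], [0.2, 0, 0, 2, 0, 0, 0], [0.2, 0, 0, 0, 0, 0, 0]],
  ],
)

```text
t: 13.62
tcp_pos: [0.5894, 0.1358, 0.06]
ee_rot: [-2.102, -2.334, 0.001]
ft_force: [0.4, -0.1, -0.6]
grip_width: 0.0478
grasp_force: 31.1
```

>>> carry_out(
  deltas=[
    [[0.2, 0, 0, 1, 0, 0, 0], [0.2, 0, 0, 1, 0, 0, 0], [0.2, 0, 0, 0, 0, 0, 0]],
  ],
)

```text
t: 14.0
tcp_pos: [0.5898, 0.1359, 0.059]
ee_rot: [2.102, 2.334, 0.001]
ft_force: [-1.8, 0.1, 4.8]
grip_width: 0.0477
grasp_force: 31.5
```

On the deck (5 N upward). I release and rise.

>>> carry_out(
  deltas=[
    [[1, 0, 0, 0, 0, 0, 0], [1, 0, 0, 0, 0, 0, 0], [1, 0, 0, 0, 0, 0, 0], [1, 0, 0, 0, 0, 0, 0], [1, 0, 0, 0, 0, 0, 0], [1, 0, 0, 0, 0, 0, 0], [1, 0, 0, -10, 0, 0, 0], [1, 0, 0, -20, 0, 0, 0]],
  ],
)

```text
t: 15.0
tcp_pos: [0.5888, 0.1357, 0.0881]
ee_rot: [-2.102, -2.333, 0.002]
ft_force: [0.4, 0.3, 1.3]
grip_width: 0.0851
grasp_force: 0.0
```

>>> carry_out(
  deltas=[
    [[1, 0, 0, -35, 0, 0, 0], [1, 0, 0, -40, 0, 0, 0], [1, 0, 0, -40, 0, 0, 0], [1, 0, 0, -20, 0, 0, 0], [1, 0, 0, 0, 0, 0, 0]],
  ],
)

```text
t: 15.62
tcp_pos: [0.5914, 0.136, 0.2263]
ee_rot: [2.1, 2.332, 0.007]
ft_force: [0.4, 0.1, -0.2]
grip_width: 0.0852
grasp_force: 0.0
```

```bash
python3 - <<'E'
from h import *
go(.609,-.057,.20,96)
C,p,d=snap("wrist","w8"); P=cloud(C,d)*1000; 
m=(P[...,2]>118)&(P[...,2]<132)&(np.hypot(P[...,0]-589,P[...,1]-136)<35); q=P[m]; print("cap",m.sum(),np.median(q[:,2]),q[:,2].std(),cv2.minEnclosingCircle(q[:,:2].astype(np.float32)))
m=(P[...,2]>105)&(P[...,2]<122)&(np.hypot(P[...,0]-609,P[...,1]+57)<35); q=P[m]; print("tab",m.sum(),q.mean(0) if len(q) else 0,cv2.minAreaRect(q[:,:2].astype(np.float32)) if len(q)>5 else 0)
E
```

```text
at [0.5914 0.136  0.2263] t 15.62 F [ 0.4  0.1 -0.2] w 0.0852 0.0
turn [  0.26   0.25 -90.01] shift [-193.8   -2.8   26.2] heading 5.99
cap 1884 124.72452470609349 0.9631142189457157 ((589.6903076171875, 136.0377960205078), 23.92226791381836)
tab 0 0 0
```

The cap sits level with its top at 124.7 mm, on the well. Now to the tab, turning 90 degrees.

>>> carry_out(
  deltas=[
    [[1, -40, 0, 0, 0, 0, 0], [1, -52, -1, 0, 0, 0, 0], [1, -52, -1, 0, 0, 0, 0], [1, -50, -1, 0, 0, 0, 0], [1, 0, 0, 0, 0, 0, -10], [1, 0, 0, 0, 0, 0, -10], [1, 0, 0, 0, 0, 0, -10], [1, 0, 0, 0, 0, 0, -10]],
  ],
)

```text
t: 16.68
tcp_pos: [0.6056, -0.0574, 0.221]
ee_rot: [-1.168, -2.913, 0.001]
ft_force: [-0.9, 0.3, 0.1]
grip_width: 0.086
grasp_force: 0.0
```

>>> carry_out(
  deltas=[
    [[1, 0, 0, 0, 0, 0, -10], [1, 0, 0, 0, 0, 0, -10], [1, 0, 0, 0, 0, 0, -10], [1, 0, 0, 0, 0, 0, -10], [1, 0, 0, 0, 0, 0, -10], [1, 0, 0, 0, 0, 0, 0], [1, 0, 0, 0, 0, 0, 0]],
  ],
)

```text
t: 17.55
tcp_pos: [0.6062, -0.0573, 0.2222]
ee_rot: [0.16, -3.136, -0.001]
ft_force: [0.7, 0.6, -0.8]
grip_width: 0.0853
grasp_force: 0.0
```

```bash
python3 - <<'E'
from h import *
go(.6095,-.0575,.07,96)
C,p,d=snap("wrist","w9"); P=cloud(C,d)*1000; 
m=(P[...,2]>106)&(P[...,2]<122)&(np.hypot(P[...,0]-609,P[...,1]+57)<30); q=P[m]; print("tab",m.sum(),q.mean(0) if len(q) else 0,cv2.minAreaRect(q[:,:2].astype(np.float32)) if len(q)>5 else 0)
E
```

```text
at [ 0.6062 -0.0573  0.2222] t 17.55 F [ 0.7  0.6 -0.8] w 0.0853 0.0
turn [ 0.03 -0.1  -0.15] shift [ -3.5  -0.6 152.2] heading 95.85
tab 242 [608.79592357 -58.62216169 113.97275065] ((609.5803833007812, -58.64363479614258), (29.66192626953125, 6.980794906616211), 5.856673717498779)
```

View pics/w9.png

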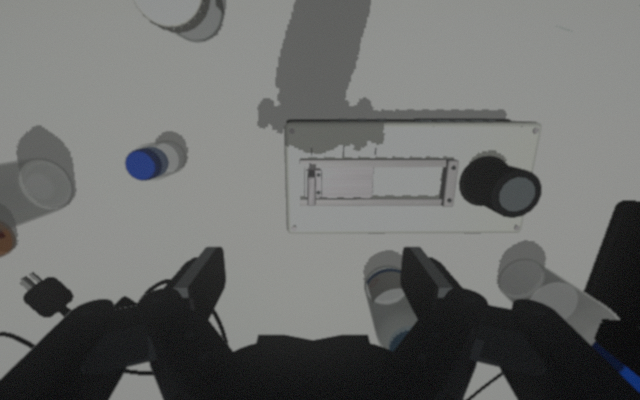

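The cap is on the well at (515,195) and the tab is at its shut tick at (313,185), measured at (0.6095, -0.0586). I go down over it and pinch.

>>> carry_out(
  deltas=[
    [[1, -3.1, -1.6, 15, 0, 0, 0], [1, 0, 0, 30, 0, 0, 0], [1, 0, 0, 35, 0, 0, 0], [1, 0, 0, 30, 0, 0, 0], [1, 0, 0, 25, 0, 0, 0], [1, 0, 0, 18, 0, 0, 0], [1, 0, 0, 10, 0, 0, 0], [1, 0, 0, 0, 0, 0, 0]],
  ],
)

```text
t: 18.6
tcp_pos: [0.6098, -0.0586, 0.0596]
ee_rot: [0.164, -3.136, -0.0]
ft_force: [-0.2, -0.9, -0.2]
grip_width: 0.0853
grasp_force: 0.0
```

>>> carry_out(
  deltas=[
    [[0, 0, 0, 0, 0, 0, 0], [0, 0, 0, 0, 0, 0, 0], [0, 0, 0, 0, 0, 0, 0], [0, 0, 0, 0, 0, 0, 0], [0, 0, 0, 0, 0, 0, 0], [0, 0, 0, 0, 0, 0, 0], [0, 0, 0, 0, 0, 0, 0], [0, 0, 0, 0, 0, 0, 0]],
  ],
  newtons=60,
)

```text
t: 19.6
tcp_pos: [0.6103, -0.0585, 0.0607]
ee_rot: [-0.164, 3.137, 0.001]
ft_force: [-1.2, 1.8, 6.0]
grip_width: 0.0066
grasp_force: 60.3
```

>>> carry_out(
  deltas=[
    [[0, 0, 0, 0, 0, 0, 0], [0, 0, 0, 0, 0, 0, 0], [0, 0, 0, 0, 0, 0, 0]],
  ],
)

```text
t: 19.98
tcp_pos: [0.6103, -0.0585, 0.0607]
ee_rot: [-0.164, 3.137, 0.001]
ft_force: [-1.9, 2.2, 5.1]
grip_width: 0.0066
grasp_force: 60.3
```

>>> carry_out(
  deltas=[
    [[0, 0, 3, 0, 0, 0, 0], [0, 0, 5, 0, 0, 0, 0], [0, 0, 6, 0, 0, 0, 0], [0, 0, 6, 0, 0, 0, 0], [0, 0, 6, 0, 0, 0, 0], [0, 0, 5, 0, 0, 0, 0], [0, 0, 3, 0, 0, 0, 0], [0, 0, 0, 0, 0, 0, 0]],
  ],
)

```text
t: 20.98
tcp_pos: [0.607, -0.0272, 0.0607]
ee_rot: [-0.162, 3.137, -0.008]
ft_force: [-1.6, -6.7, 5.1]
grip_width: 0.0066
grasp_force: 60.3
```

```bash
python3 - <<'E'
from h import *
go(.6103-.1045*.035,-.0585+.9945*.035,.06,96)
C,p,d=snap("wrist","w10"); a=snap("side","s10")[1]
cv2.imwrite("pics/c10.png",np.hstack([cv2.resize(cv2.convertScaleAbs(p[130:330,200:520],alpha=1.4),(480,300)),cv2.resize(cv2.convertScaleAbs(a[120:270,240:400],alpha=1.4),(320,300))])[...,::-1])
E
```

```text
at [ 0.607  -0.0272  0.0607] t 20.98 F [-1.6 -6.7  5.1] w 0.0066 60.3
turn [-0.31  0.01 -0.07] shift [0.  3.5 0.6] heading 95.93
```

View pics/c10.png

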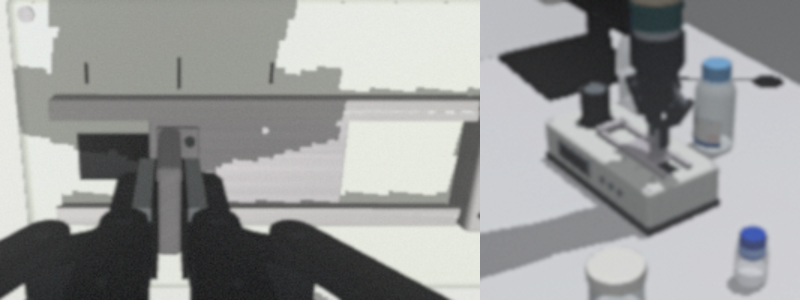

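The long half tick is at crop (180,73) and the tab's top at about (169,135), a little short of half. I measure how far.

```bash
python3 - <<'E'
from h import *
C,p,d=load("w10"); P=cloud(C,d)*1000; t=np.radians(5.95); yv=np.array([-np.sin(t),np.cos(t)])*1000
tk=plane(C,[(200+x/1.5,130+y/1.5) for x,y in((86,73),(180,73),(272,73))],.07)[:,:2]*1000
sh=lambda q:(q-np.array([589.3,136.1]))@yv/1000+85
print("ticks y",sh(tk))
g=p.max(2); 
for r in (212,216,220): print(r,[(u,int(P[r,u,2]),round(float(sh(P[r,u,:2])),1),int(g[r,u])) for u in range(300,326,2)])
m=(P[...,2]>107)&(P[...,2]<122)&(g>60)&(np.hypot(P[...,0]-607,P[...,1]+25)<25); q=P[m]; print(m.sum(),q.mean(0),sh(q[:,:2]).mean(),sh(q[:,:2]).min(),sh(q[:,:2]).max())
E
```

```text
ticks y [-109.99435818  -74.48250227  -39.80955486]
212 [(300, 74, -85.8, 91), (302, 73, -84.7, 93), (304, 75, -83.5, 93), (306, 74, -82.4, 93), (308, 73, -81.3, 91), (310, 74, -80.1, 94), (312, 75, -79.0, 93), (314, 75, -77.9, 92), (316, 74, -76.7, 92), (318, 75, -75.6, 93), (320, 74, -74.5, 92), (322, 74, -73.3, 92), (324, 74, -72.2, 92)]
216 [(300, 73, -85.9, 90), (302, 75, -84.7, 91), (304, 79, -83.4, 81), (306, 77, -82.3, 77), (308, 79, -81.2, 65), (310, 79, -80.1, 60), (312, 80, -79.0, 62), (314, 80, -77.9, 60), (316, 79, -76.8, 63), (318, 78, -75.6, 68), (320, 76, -74.5, 80), (322, 77, -73.4, 82), (324, 78, -72.3, 82)]
220 [(300, 74, -85.9, 85), (302, 74, -84.8, 95), (304, 79, -83.4, 82), (306, 84, -82.2, 66), (308, 85, -81.1, 61), (310, 85, -80.0, 60), (312, 86, -78.9, 60), (314, 86, -77.9, 60), (316, 86, -76.8, 62), (318, 85, -75.7, 62), (320, 78, -74.5, 78), (322, 79, -73.4, 89), (324, 78, -72.3, 85)]
1072 [603.2825369  -26.86114976 114.14953157] -78.53267217254395 -95.36784120647283 -61.4251044635279
```

>>> carry_out(
  deltas=[
    [[0, 0, 2, 0, 0, 0, 0], [0, 0, 2, 0, 0, 0, 0], [0, 0, 0, 0, 0, 0, 0], [0, 0, 0, 0, 0, 0, 0]],
  ],
)

```text
t: 21.58
tcp_pos: [0.6066, -0.0236, 0.0607]
ee_rot: [-0.162, 3.137, -0.009]
ft_force: [-0.2, -6.9, 5.1]
grip_width: 0.0071
grasp_force: 60.3
```

```bash
python3 - <<'E'
from h import *
go(.6103-.1045*.035,-.0585+.9945*.035,.06,96)
C,p,d=snap("wrist","w11"); P=cloud(C,d)*1000; t=np.radians(5.95); yv=np.array([-np.sin(t),np.cos(t)]); g=p.max(2)
sh=lambda q:(q-np.array([589.3,136.1]))@yv+85
for r in (218,220,222,224): print(r,[(u,round(float(sh(P[r,u,:2])),1),int(g[r,u])) for u in range(302,326,2)])
print([(u,int(p[179,u].min())) for u in range(300,332)][::1])
rr=range(300,332); u=min(rr,key=lambda u:p[177:181,u].mean()); print("half tick",u,sh(plane(C,[(u,179)],.07)[:,:2]*1000))
C,p,d=snap("top","t11"); P=cloud(C,d)*1000; m=(abs(P[...,2]-125)<8)&(np.hypot(P[...,0]-590,P[...,1]-135)<40); q=P[m]; print("cap",m.sum(),q.mean(0) if len(q) else 0)
E
```

```text
at [ 0.6066 -0.0236  0.0607] t 21.57 F [-0.2 -6.9  5.1] w 0.0071 60.3
turn [-0.34  0.01 -0.1 ] shift [ 0.  -0.   0.7] heading 95.9
218 [(302, -81.2, 94), (304, -79.9, 83), (306, -78.6, 71), (308, -77.6, 59), (310, -76.4, 62), (312, -75.4, 64), (314, -74.3, 63), (316, -73.2, 65), (318, -72.1, 62), (320, -70.9, 83), (322, -69.8, 88), (324, -68.7, 88)]
220 [(302, -81.2, 94), (304, -79.9, 85), (306, -78.6, 67), (308, -77.5, 61), (310, -76.4, 62), (312, -75.3, 60), (314, -74.3, 60), (316, -73.2, 61), (318, -72.1, 61), (320, -70.9, 76), (322, -69.8, 88), (324, -68.7, 83)]
222 [(302, -81.2, 94), (304, -79.9, 80), (306, -78.5, 65), (308, -77.4, 61), (310, -76.3, 61), (312, -75.3, 65), (314, -74.3, 62), (316, -73.2, 63), (318, -72.2, 65), (320, -70.9, 76), (322, -69.8, 83), (324, -68.8, 58)]
224 [(302, -81.2, 94), (304, -79.9, 83), (306, -78.4, 63), (308, -77.3, 59), (310, -76.3, 62), (312, -75.3, 61), (314, -74.3, 61), (316, -73.2, 62), (318, -72.2, 61), (320, -70.9, 75), (322, -69.8, 76), (324, -68.7, 50)]
[(300, 107), (301, 107), (302, 105), (303, 108), (304, 104), (305, 105), (306, 106), (307, 106), (308, 104), (309, 106), (310, 102), (311, 88), (312, 62), (313, 66), (314, 89), (315, 103), (316, 106), (317, 107), (318, 107), (319, 104), (320, 107), (321, 107), (322, 105), (323, 105), (324, 107), (325, 105), (326, 107), (327, 108), (328, 106), (329, 106), (330, 107), (331, 106)]
half tick 312 [-75.42455469]
cap 256 [591.81711297 137.84957744 124.57154857]
```

The tab centre is at y = -75.2 mm, on the half tick. The spring reads 6.9 N and the cap is still seated, so I hand in.

```bash
python3 -c "
from rig import job_done; print(job_done())"
```

```text
the job is handed in; nothing more can be done
None
```

The job is handed in at about 22 s of the 58 s allowed: the light cap is down over the tube and released, and the shutter is pinched at half travel, held against about 7 N of spring.

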